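Kit the dryer repair tray in the laundry room

ROBOT

A 6-joint arm with a two-finger parallel gripper is mounted at the origin on the work surface. World frame = base frame: x ahead of the robot, y to its left, z up, the work surface at z = 0. Lengths are in mm, angles in rad, forces in N, time in s.
With the tool pointing down it reaches from about 275 to 750 mm from the base axis. Payload 10.2 kg.
Tool frame: the origin (TCP) lies between the finger pads; the fingertips stand 14 mm ahead of it and the grasp point (between the pads) lies 5 mm behind it (tip_reach is the distance from the TCP to the fingertips, in mm); z points along the fingers, y is the line along which they close (so a half turn about z gives the same grasp; the last joint's range is limited). The gripper opens to 85 mm and grips with 20 to 120 N. Pads are 22 mm wide; open, the fingers measure 114 mm over their backs; the gripper's body (76 mm by 85 mm) begins 54 mm behind the grasp point. The pads swing forward as they close: fully open they stand 13 mm farther back than shut.
Start: joints at [-1.359, 0.313, 1.498, -0, 1.331, -0.223], TCP at [221.134, -476.163, 245.294] pointing down, gripper open.
Joint ranges: [-2.94, 2.94], [-0.97, 2.17], [0.19, 2.56], [-1.23, 4.37], [0.02, 3.11], [-2.88, 2.88]. Speed limits (rad/s): [2.39, 2.39, 3.01, 3.14, 3.14, 3.14].

INTERFACE

Orientations are given as a unit quaternion [w, x, y, z].
In Python, from rig import * gives the robot as it stands.
- The arm moves only by the tool arm_command, never from a script. Its argument "steps" is a list that holds one entry, the list of rows, each a list of 7 numbers: the opening, from 0 (shut) to 1 (fully open), then the shift along the tool's x, y, z each as a share of 0.05 m, from -1 to 1, then the turn, a rotation vector about the tool's x, y, z each as a share of 0.15 rad, from -1 to 1. A call has 1 to 8 rows; each row shifts and turns the commanded pose from where the row before left it, along the tool's axes as they then stand; what a row does not reach is not made up. A row lasts 1/8 s, in which the tool goes at most 62.5 mm and 10.7 degrees, less where a joint would pass 70% of its speed; a pose out of reach is approached as far as the arm can. A call with a number of a shift or a turn outside -1 to 1 is refused whole. A call with a gripper value outside its range is refused whole. The fingers move at their own pace and stop on an object; "squeeze" is the grip in N (left out, the last holds). Time passes only in rows, so rows that do not move let the fingers close. It gives the time, the measured TCP pose, the force, the opening and the grip force at its end, in the units of the state.
- sense(): the state, without advancing time (a new reading comes with each control period).
- capture(name): name is "side" or "top" or "wrist"; returns the picture (420x560x3 uint8, red, green, blue); there is no depth.
- get_calibration(name): a dict with "intrinsics" (3x3 intrinsics, pixels), "rvec" (rotation vector, rad) and "tvec" (3), from world to camera coordinates, as OpenCV has them; the wrist camera has in their place "T_tool_cam" (4x4, takes a point from camera to tool coordinates, whose origin is the TCP and whose axes are the flange's). Camera axes: x right, y down, z forward; pixel columns grow to the right and rows downward; lengths in mm; the calibration is good to about 2 mm. A picture is of the moment at which its call begins: read the wrist's pose just before it. get_calibration takes no time and is no camera call.
- finish_job(): hands the job in; it is judged then, once.
The state is a dict: "time_s": time; "joints": joint angles; "dq": joint speeds; "tau": joint torques, N m; "eef_pos": TCP position; "ee_rot": TCP orientation; "force": force on the tool from outside, world axes, zero at the start; "wrist_torque": the same for the moment, N m; "grip_width": opening from 0.0 (shut) to 1.0 (fully open); "grip_force": force on a finger pad.
Only numpy, scipy, OpenCV 4.12 (cv2) and the standard library are available. Lean on these libraries where they do the work, as an engineer would, in place of code of your own. Each camera call takes 0.05 s, during which the arm holds its last target. There are 200 camera calls.

TASK

Make up the repair tray for a dryer: set the big drum roller in the large round nest, the slim-based levelling foot in the small round nest, the coin box in the square nest and the white door pull in the slot, each upright and flat on the floor of its nest. The small pulley and the wide-based foot are for another machine: leave them standing where they are.

Things in the scene. Friction and masses are not known exactly. Their poses are not given: they have to be found in the camera images.
- drum_roller: The dryer's drum roller: rubber-tyred wheel lying flat, white hub with a steel centre, 56 mm diameter, 32 mm high, about 0.16 kg. The bigger of the two wheels. Origin: centre of its underside, z up.
- small_pulley: Does not belong in the tray: a small pulley, rubber-tyred wheel lying flat, white hub with a steel centre, 38 mm diameter, 24 mm high. Origin: centre of its underside, z up.
- slim_foot: The levelling foot with the slim base: standing on a black rubber disc 10 mm thick, with an upright steel threaded stud 13-14 mm thick (a 22 mm nut in its lowest 6 mm) whose top is 62 mm up; the disc is 32 mm in diameter, about 0.09 kg. Origin: centre of its underside, z along the stud.
- wide_foot: Does not belong in the tray: the levelling foot with the wide base, standing on a black rubber disc 10 mm thick, with an upright steel threaded stud 13-14 mm thick (a 22 mm nut in its lowest 6 mm) whose top is 62 mm up; the disc is 52 mm in diameter. Origin: centre of its underside, z along the stud.
- coin_box: Coin box: plain closed aluminium box 50 x 50 x 42 mm with a round brass lock on top, about 0.3 kg. Origin: centre of its underside; x and y square to its sides, z up.
- door_handle: Door pull: white plastic bridge handle 68 mm long (its x), 18 mm wide (its y), 30 mm high; two feet 14 mm long at its ends carry a bar whose underside is 18 mm and top 30 mm up, about 0.07 kg. Origin: centre of its underside, z up.
- nest_big_round: Fixed grey insert 98 x 98 x 18 mm, one of four, 102 mm apart, all turned as one, in a low blue tray (214 mm square, rim 18 mm high). Origin: centre of its underside, 5 mm above the table, z up. Recess 11 mm deep: its floor is 7 mm, the insert's top 18 mm above the origin, a dark pad on the floor. Recess round, 72 mm in diameter, for the drum roller.
- nest_small_round: Fixed grey insert 98 x 98 x 18 mm, one of four, 102 mm apart, all turned as one, in a low blue tray (214 mm square, rim 18 mm high). Origin: centre of its underside, 5 mm above the table, z up. Recess 11 mm deep: its floor is 7 mm, the insert's top 18 mm above the origin, a dark pad on the floor. Recess round, 48 mm in diameter, for the slim-based levelling foot.
- nest_square: Fixed grey insert 98 x 98 x 18 mm, one of four, 102 mm apart, all turned as one, in a low blue tray (214 mm square, rim 18 mm high). Origin: centre of its underside, 5 mm above the table, z up. Recess 11 mm deep: its floor is 7 mm, the insert's top 18 mm above the origin, a dark pad on the floor. Recess square, 66 x 66 mm, sides along the origin's x and y, for the coin box.
- nest_slot: Fixed grey insert 98 x 98 x 18 mm, one of four, 102 mm apart, all turned as one, in a low blue tray (214 mm square, rim 18 mm high). Origin: centre of its underside, 5 mm above the table, z up. Recess 11 mm deep: its floor is 7 mm, the insert's top 18 mm above the origin, a dark pad on the floor. Recess a slot, 84 mm along the origin's x and 34 mm along its y, for the door pull.
Not all that is in view belongs to the job. What is shaped like the coin_box but orange is not meant.

How it is judged:
By the outcome, as a careful person would: the job done as asked, in the order asked, and still so for the second after the job is handed in, with the robot touching nothing.
It also fails if it takes over 86 s, if anything falls off the work surface, if the arm or the gripper's body presses on something with over 40 N, if the wrist force passes 120 N, or if a joint passes its speed limit or range.

## Working session

There is one attempt and no reset: what is moved stays moved. The work goes in short steps, Python scripts to look and compute and a tool call to move; the robot and the scene stay as the last step left them, time stands still between calls to the robot, and variables do not carry over. Pictures are saved under pics/ and viewed, at most 14 in all, crops included, and the job is handed in when it is done.

Besides the shell and the picture viewer there is one more tool, called after ">>>" in YAML: its name, and indented under it one key for each argument. arm_command: Moves the arm, as the interface text tells. Its arguments: {"type":"object","properties":{"steps":{"type":"array"},"squeeze":{"type":"number"}},"required":["steps"]}

```bash
ls; mkdir -p pics
python3 - <<'E'
from rig import *
import cv2,numpy as np
s=sense();print(s)
for n in("side","top","wrist"):
    im=capture(n);cv2.imwrite(f"pics/{n}0.png",im[:,:,::-1]);print(n,get_calibration(n))
E
```

```text
pics
{'time_s': 0.0, 'joints': array([-1.35939360e+00,  3.13441858e-01,  1.49846036e+00, -1.12315060e-05,
        1.33100562e+00, -2.23425185e-01]), 'dq': array([-0.00277208,  0.00157352, -0.000291  ,  0.00033727, -0.00057701,
       -0.00061441]), 'tau': array([-2.59785345e-03, -4.12266612e+01, -2.59745049e+01, -3.30396506e-04,
        4.21993987e-03,  4.40717798e-06]), 'eef_pos': array([ 221.07924601, -475.90596006,  244.73047037]), 'ee_rot': array([-6.57615315e-04,  9.76458037e-01,  2.15706441e-01, -1.50116963e-06]), 'force': array([ 0.11699899, -0.26780891, -0.76020817]), 'wrist_torque': array([-0.03688358,  0.04585657, -0.06479196]), 'grip_force': 0.0, 'grip_width': 1.0009649389434099}
side {'intrinsics': array([[410.80470374,   0.        , 270.76478981],
       [  0.        , 410.80470374, 210.01953584],
       [  0.        ,   0.        ,   1.        ]]), 'rvec': array([ 1.93811683, -0.74788023,  0.45395369]), 'tvec': array([-359.84539047,  214.1685896 ,  918.40748166])}
top {'intrinsics': array([[416.59618983,   0.        , 283.73688806],
       [  0.        , 416.59618983, 206.26241968],
       [  0.        ,   0.        ,   1.        ]]), 'rvec': array([ 2.13755249, -2.15013696,  0.09357864]), 'tvec': array([ 21.33634482, 475.047626  , 991.9130231 ])}
wrist {'intrinsics': array([[362.12692053,   0.        , 278.96172886],
       [  0.        , 362.12692053, 206.24430832],
       [  0.        ,   0.        ,   1.        ]]), 'T_tool_cam': array([[-7.26872610e-04, -9.50358579e-01, -3.11155980e-01,
         8.05761784e+01],
       [ 9.99999700e-01, -7.73636436e-04,  2.68663717e-05,
        -1.95724600e-01],
       [-2.66254290e-04, -3.11155867e-01,  9.50358856e-01,
        -1.27573793e+02],
       [ 0.00000000e+00,  0.00000000e+00,  0.00000000e+00,
         1.00000000e+00]])}
```

View pics/top0.png

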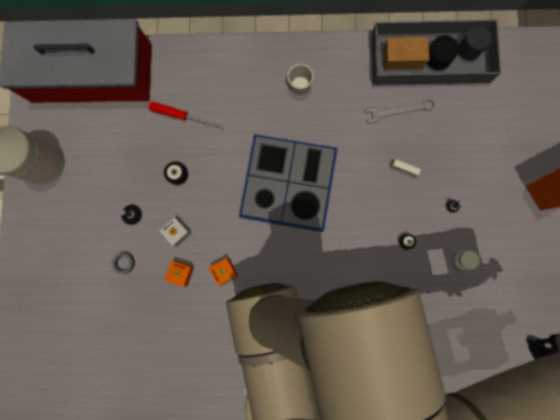

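View pics/side0.png

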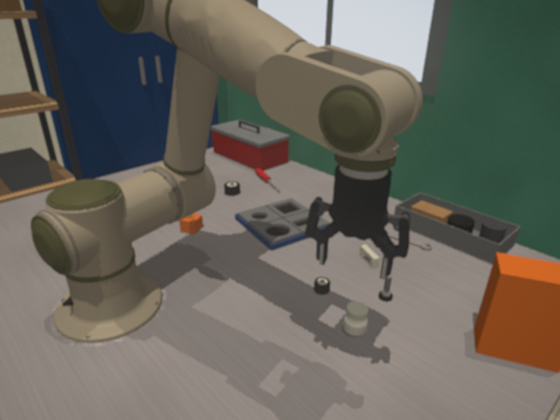

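```bash
cat > h.py <<'E'
from rig import *
import cv2,numpy as np
from scipy.spatial.transform import Rotation as R
def rot(s=None):
    s=s or sense(); q=s['ee_rot']; return R.from_quat(np.r_[q[1:],q[0]]).as_matrix()
def cam(n,s=None):
    c=get_calibration(n);K=c['intrinsics']
    if n=='wrist':
        s=s or sense();T=np.eye(4);T[:3,:3]=rot(s);T[:3,3]=s['eef_pos'];T=T@c['T_tool_cam'];return K,T[:3,:3],T[:3,3]
    A=cv2.Rodrigues(c['rvec'])[0];return K,A.T,-A.T@c['tvec']
def ray(C,uv):
    K,A,o=C;d=A@np.linalg.inv(K)@np.r_[uv,1.];return o,d/np.linalg.norm(d)
def onz(C,uv,z):
    o,d=ray(C,uv);return o+d*(z-o[2])/d[2]
def proj(C,p):
    K,A,o=C;q=K@A.T@(np.array(p)-o);return q[:2]/q[2]
def tri(*cu):
    M=np.zeros((3,3));b=np.zeros(3)
    for C,uv in cu:
        o,d=ray(C,uv);P=np.eye(3)-np.outer(d,d);M+=P;b+=P@o
    return np.linalg.solve(M,b)
def crop(im,x0,y0,w,h,f): return cv2.resize(im[y0:y0+h,x0:x0+w],None,fx=f,fy=f,interpolation=cv2.INTER_CUBIC)
def snap(n,name):
    s=sense();im=capture(n)[:,:,::-1].copy();cv2.imwrite(f'pics/{name}.png',im);return s,im
def rel(p,s=None):
    "world displacement from TCP in tool axes, /50"
    s=s or sense();return rot(s).T@(np.array(p)-s['eef_pos'])/50
E
python3 - <<'E'
from h import *
t=cv2.imread('pics/top0.png');s=cv2.imread('pics/side0.png')
a=np.hstack([crop(t,100,150,133,133,3),crop(t,235,130,133,133,3)])
cv2.imwrite('pics/c1.png',a)
a=np.hstack([crop(t,375,150,100,100,4),crop(s,300,230,100,100,4)])
cv2.imwrite('pics/c2.png',a)
C=cam('top');S=cam('side')
for n,uv,z in [('roller',(176,173),32),('wide',(131,214),5),('coin',(174,231),42),('handle',(406,167),30),('slim',(454,205),5),('pulley',(408,241),24),('sq',(272,158),12),('slot',(312,165),12),('sm',(264,198),12),('big',(306,206),12)]:
    p=onz(C,uv,z);print(n,p.round(),proj(S,p).round())
E
```

```text
roller [560. 286.  32.] [231. 186.]
wide [461. 407.   5.] [189. 190.]
coin [415. 284.  42.] [196. 195.]
handle [ 570. -282.   30.] [368. 252.]
slim [ 478. -402.    5.] [387. 297.]
pulley [ 389. -281.   24.] [321. 282.]
sq [600.  48.  12.] [287. 211.]
slot [581. -52.  12.] [306. 224.]
sm [498.  68.  12.] [259. 219.]
big [477. -36.  12.] [277. 234.]
```

View pics/c1.png

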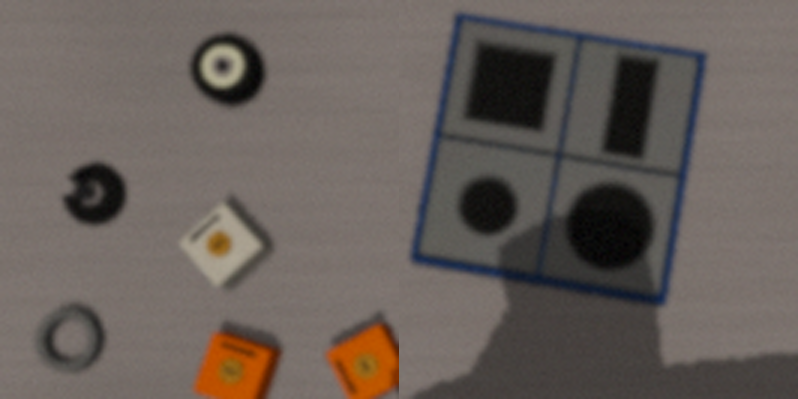

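View pics/c2.png

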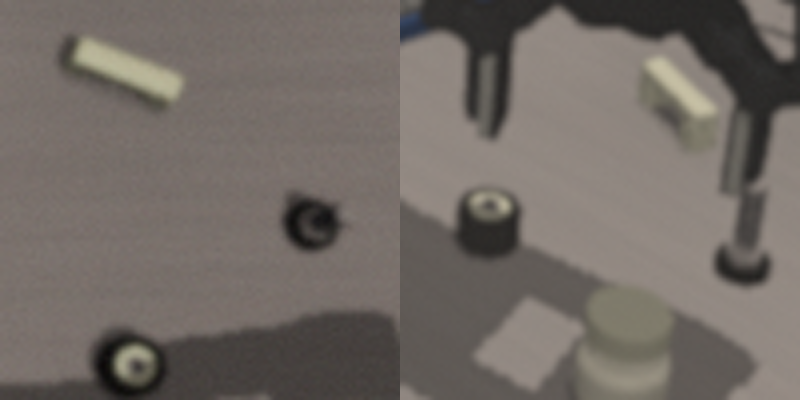

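The top view shows these things:
- **Drum roller:** (176,173), 24 px wide, so about 57 mm. The small pulley is at (408,241), 16 px, about 38 mm.
- **Wide foot:** (131,214), disc about 21 px. The slim foot is at (453,205), disc about 14 px, about 33 mm.
- **Coin box:** the aluminium one at (174,232). The orange boxes at (179,273) and (222,271) are not meant.
- **Door pull:** (406,167).
- **Nests:** square (272,158), slot (312,165), small round (264,198), big round (306,206).

The reprojections into the side view fit. I'll work in the order asked, starting with the roller.

>>> arm_command:
  steps:
    - [[1, 0.9, -0.78, 0, 0, 0, 0], [1, 0.9, -0.78, 0, 0, 0, 0], [1, 0.9, -0.78, 0, 0, 0, 0], [1, 0.9, -0.78, 0, 0, 0, 0], [1, 0.9, -0.78, 0, 0, 0, 0], [1, 0.9, -0.78, 0, 0, 0, 0], [1, 0.9, -0.78, 0, 0, 0, 0], [1, 0, 0, 0, 0, 0, 0]]
  squeeze: 40

```text
time_s: 1.15
eef_pos: [392.5, -92.6, 245.2]
ee_rot: [-0.0, 0.976, 0.219, 0.0]
force: [-0.2, -0.5, 0.0]
grip_width: 1.003
grip_force: 0.0
```

Run:
```python
from h import *
s,im=snap('wrist','w1');print(s['eef_pos'].round(1),s['ee_rot'].round(4),abs(s['dq']).max(),s['time_s'])
np.save('w1.npy',np.r_[s['eef_pos'],s['ee_rot']])
```

```text
[392.5 -92.6 245.2] [-2.000e-04  9.758e-01  2.188e-01  1.000e-04] 0.10443966111403186 1.15
```

View pics/w1.png

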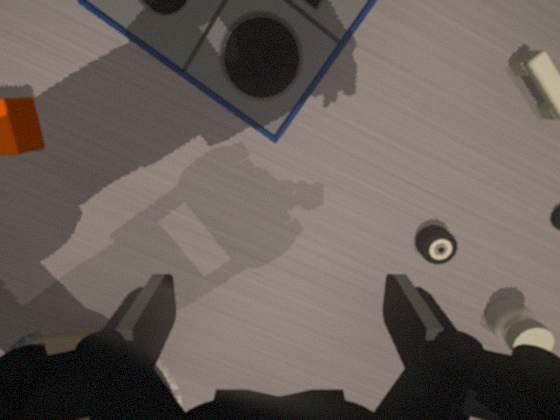

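The wrist view shows the big nest at (262,55), the pulley at (438,245) and the door pull at the right edge. I'll go on to a place above the tray, then to the roller.

>>> arm_command:
  steps:
    - [[1, 0.84, -0.75, 0, 0, 0, 0], [1, 0.84, -0.75, 0, 0, 0, 0], [1, 0.84, -0.75, 0, 0, 0, 0], [1, 0, 0, 0, 0, 0, 0]]

```text
time_s: 1.7
eef_pos: [459.3, 60.4, 244.9]
ee_rot: [-0.0, 0.976, 0.217, -0.0]
force: [-0.6, -0.9, -0.0]
grip_width: 0.999
grip_force: 0.0
```

Run:
```python
from h import *
s,im=snap('wrist','w2');print(s['eef_pos'].round(1),s['ee_rot'].round(4),abs(s['dq']).max(),s['time_s'])
np.save('w2.npy',np.r_[s['eef_pos'],s['ee_rot']])
```

```text
[459.3  60.4 244.9] [-2.000e-04  9.762e-01  2.169e-01 -3.000e-04] 0.07705329638766378 1.7
```

>>> arm_command:
  steps:
    - [[1, 0.84, -0.75, 0, 0, 0, 0], [1, 0.84, -0.75, 0, 0, 0, 0], [1, 0.84, -0.75, 0, 0, 0, 0], [1, 0.84, -0.75, 0, 0, 0, 0], [1, 0, 0, 0, 0, 0, 0], [1, 0, 0, 0, 0, 0, 0]]

```text
time_s: 2.5
eef_pos: [548.3, 263.8, 245.1]
ee_rot: [0.0, 0.977, 0.215, -0.0]
force: [0.4, -0.3, -0.2]
grip_width: 0.999
grip_force: 0.0
```

Run:
```python
from h import *
s,im=snap('wrist','w3');print(s['eef_pos'].round(1),s['ee_rot'].round(4),abs(s['dq']).max(),s['time_s'])
np.save('w3.npy',np.r_[s['eef_pos'],s['ee_rot']])
```

```text
[548.3 263.8 245.1] [ 3.000e-04  9.767e-01  2.146e-01 -4.000e-04] 0.01986442107456145 2.5
```

View pics/w2.png

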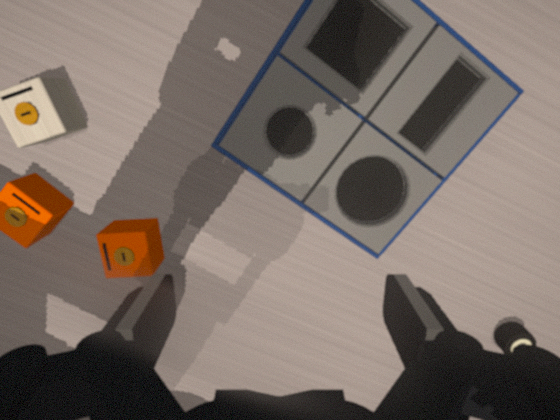

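View pics/w3.png

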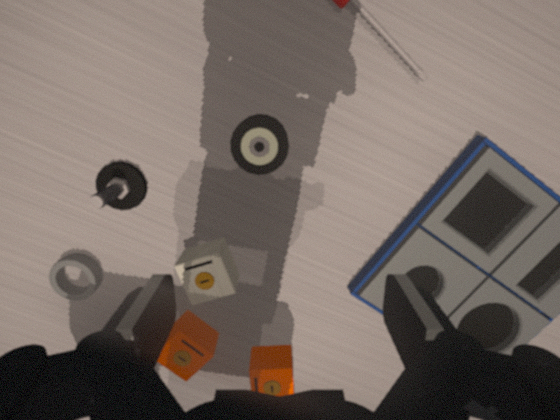

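w2 shows the nests: big round (371,189), small round (290,131), cross of the inserts (363,119), coin box lock (27,113). w3 shows the roller hub (259,146), the coin box lock (205,281), the cross (491,273) and the wide foot (121,186).

```bash
cat >> h.py <<'E'
def saved(n):
    a=np.load(n+'.npy');return cam('wrist',dict(eef_pos=a[:3],ee_rot=a[3:]))
E
python3 - <<'E'
from h import *
W1,W2,W3,T,S=saved('w1'),saved('w2'),saved('w3'),cam('top'),cam('side')
print('roller',tri((W3,(259,146)),(T,(174,172))),onz(W3,(259,146),32))
print('lock',tri((W2,(27,113)),(W3,(205,281))))
print('cross',tri((W2,(363,119)),(W3,(491,273))))
print('corner L',tri((W2,(215,146)),(W3,(351,290))), 'corn bottom',tri((W1,(275,139)),(W2,(378,256))))
print('cornL,B,R @18+5?',[onz(W2,u,18).round(1) for u in((215,146),(378,256),(521,91))])
print('big rim W1,W2',tri((W1,(262,54)),(W2,(371,189))),onz(W2,(371,189),18))
print('small',onz(W2,(290,131),18),onz(W3,(420,285),18))
im2=cv2.imread('pics/w2.png');im3=cv2.imread('pics/w3.png')
cv2.imwrite('pics/c3.png',np.hstack([crop(im3,160,220,100,100,4),crop(im2,0,60,100,100,4)]))
E
```

```text
roller [564.69423181 293.13899343  24.96746334] [566.22094698 292.80583523  32.        ]
lock [418.46409175 287.47012507  43.01202575]
cross [542.20099107  10.15997119  22.60859431]
corner L [454.37273071 129.38685846   6.01715507] corn bottom [421.00221477 -74.77392977  18.56525771]
cornL,B,R @18+5? [array([456.6, 128.4,  18. ]), array([420.9, -75.1,  18. ]), array([ 624.9, -111.1,   18. ])]
big rim W1,W2 [484.08211493 -31.38835892  18.66654752] [483.09321749 -31.21115447  18.        ]
small [500.6362384   68.22526617  18.        ] [497.75279268  68.21937452  18.        ]
```

View pics/c3.png

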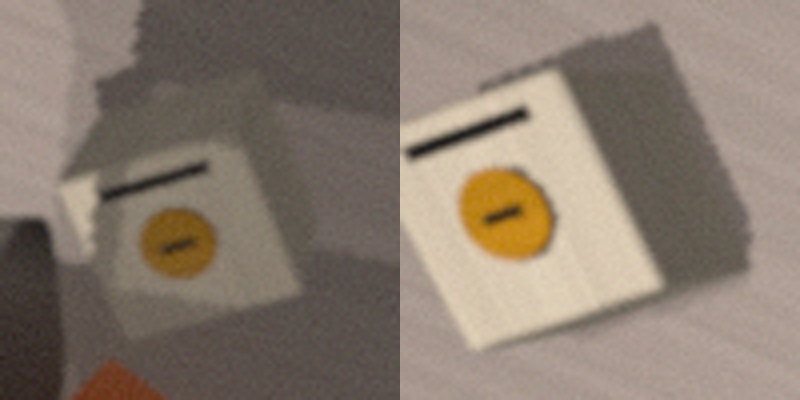

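Measured: cross (542,10) at z 22.6, tray yaw -10°. From that, big (483,-31), small (501,69), square (601,51.5), slot (583.5,-49), which fits the rims seen directly. The lock stands at z 43, which is right for the box. The roller is at (566,293). I'll go down on it.

>>> arm_command:
  steps:
    - [[1, 0.57, -0.38, 0.6, 0, 0, 0], [1, 0, 0, 0.9, 0, 0, 0], [1, 0, 0, 0.9, 0, 0, 0], [1, 0, 0, 0.9, 0, 0, 0], [1, 0, 0, 0.6, 0, 0, 0], [1, 0, 0, 0, 0, 0, 0]]

```text
time_s: 3.3
eef_pos: [565.1, 293.3, 49.0]
ee_rot: [0.0, 0.977, 0.215, -0.002]
force: [-0.1, -0.6, 0.4]
grip_width: 1.0
grip_force: 0.0
```

>>> arm_command:
  steps:
    - [[1, 0, 0, 0.44, 0, 0, 0], [1, 0, 0, 0, 0, 0, 0], [0.3, 0, 0, 0, 0, 0, 0], [0.3, 0, 0, 0, 0, 0, 0], [0.3, 0, 0, 0, 0, 0, 0], [0.3, 0, 0, 0, 0, 0, 0], [0.3, 0, 0, 0, 0, 0, 0]]
  squeeze: 40

```text
time_s: 4.18
eef_pos: [566.6, 295.2, 30.4]
ee_rot: [0.0, 0.976, 0.216, 0.001]
force: [-1.8, -3.2, 9.0]
grip_width: 0.632
grip_force: 41.5
```

>>> arm_command:
  steps:
    - [[0.3, 0, 0, -0.5, 0, 0, 0], [0.3, 0, 0, -0.9, 0, 0, 0], [0.3, -0.71, 0.87, 0, 0, 0, 0], [0.3, -0.71, 0.87, 0, 0, 0, 0], [0.3, -0.71, 0.87, 0, 0, 0, 0], [0.3, -0.71, 0.87, 0, 0, 0, 0], [0.3, -0.71, 0.87, 0, 0, 0, 0], [0.3, -0.71, 0.87, 0, 0, 0, 0]]

```text
time_s: 5.18
eef_pos: [482.0, -32.8, 99.0]
ee_rot: [0.0, 0.976, 0.216, 0.0]
force: [1.0, -0.6, -2.4]
grip_width: 0.631
grip_force: 43.4
```

>>> arm_command:
  steps:
    - [[0.3, 0, 0, 0, 0, 0, 0], [0.3, 0, 0, 0, 0, 0, 0]]

```text
time_s: 5.42
eef_pos: [482.7, -30.9, 98.7]
ee_rot: [0.0, 0.977, 0.216, 0.0]
force: [-0.2, 0.4, -1.6]
grip_width: 0.632
grip_force: 43.4
```

Run:
```python
from h import *
s,im=snap('side','s1');print(s['eef_pos'],s['ee_rot'].round(4),s['grip_width'],(rel([483,-31,42])).round(3),s['force'])
s,i2=snap('wrist','w4')
cv2.imwrite('pics/c4.png',np.hstack([crop(im,210,160,130,130,3),cv2.resize(i2,(520,390))])[:, :800])
```

```text
[482.65544906 -30.91124738  98.69025956] [0.000e+00 9.765e-01 2.155e-01 3.000e-04] 0.6324480830408014 [-0.     0.013  1.131] [-0.249404    0.39855727 -1.64735497]
```

View pics/c4.png

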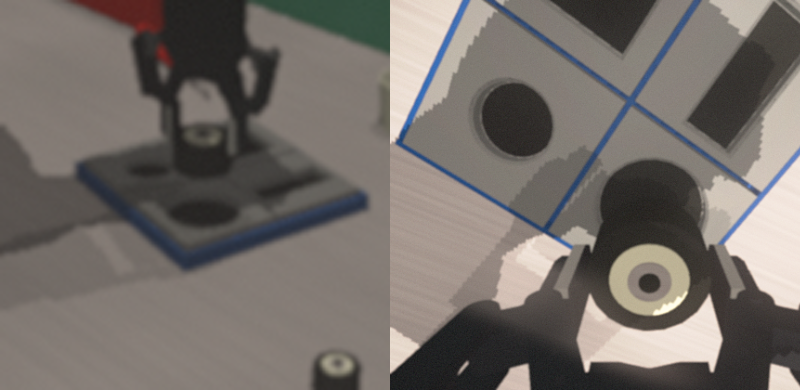

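s1/w4 show the roller held level, with its hub at (279,304) on the tool axis and over the big nest. I'll lower it.

>>> arm_command:
  steps:
    - [[0.3, 0, 0, 0.6, 0, 0, 0], [0.3, 0, 0, 0.4, 0, 0, 0], [0.3, 0, 0, 0.07, 0, 0, 0], [0.3, 0, 0, 0.03, 0, 0, 0], [0.3, 0, 0, 0, 0, 0, 0]]

```text
time_s: 6.15
eef_pos: [482.9, -31.0, 44.0]
ee_rot: [0.0, 0.976, 0.216, 0.001]
force: [-0.2, -0.0, -1.5]
grip_width: 0.632
grip_force: 43.4
```

>>> arm_command:
  steps:
    - [[0.3, 0, 0, 0.03, 0, 0, 0], [0.3, 0, 0, 0, 0, 0, 0], [0.8, 0, 0, 0, 0, 0, 0], [0.8, 0, 0, 0, 0, 0, 0], [0.8, 0, 0, -0.4, 0, 0, 0], [1, 0, 0, -0.9, 0, 0, 0], [1, 0, 0, -1, 0, 0, 0]]

```text
time_s: 7.02
eef_pos: [482.1, -31.1, 157.8]
ee_rot: [-0.0, 0.976, 0.216, -0.001]
force: [0.0, 0.5, 0.1]
grip_width: 0.997
grip_force: 0.0
```

Run:
```python
from h import *
s=sense();print(s['eef_pos'],rel([478,-402,160],s).round(2),rel([460,-380,200],s).round(2))
```

```text
[482.12214803 -31.09479234 157.79072277] [-3.2   6.69 -0.05] [-3.34  6.14 -0.85]
```

>>> arm_command:
  steps:
    - [[1, -0.47, 0.9, -0.12, 0, 0, 0], [1, -0.47, 0.9, -0.12, 0, 0, 0], [1, -0.47, 0.9, -0.12, 0, 0, 0], [1, -0.47, 0.9, -0.12, 0, 0, 0], [1, -0.47, 0.9, -0.12, 0, 0, 0], [1, -0.47, 0.9, -0.12, 0, 0, 0], [1, 0, 0, 0, 0, 0, 0], [1, 0, 0, 0, 0, 0, 0]]

```text
time_s: 8.02
eef_pos: [468.2, -334.9, 192.4]
ee_rot: [-0.0, 0.976, 0.216, -0.0]
force: [-0.4, 0.7, 0.4]
grip_width: 0.998
grip_force: 0.0
```

Run:
```python
from h import *
s,im=snap('wrist','w5');print(s['eef_pos'],s['ee_rot'])
np.save('w5.npy',np.r_[s['eef_pos'],s['ee_rot']])
```

```text
[ 468.23109248 -334.91651719  192.40291575] [-4.88816514e-04  9.76470258e-01  2.15651505e-01 -1.58796332e-04]
```

View pics/w5.png

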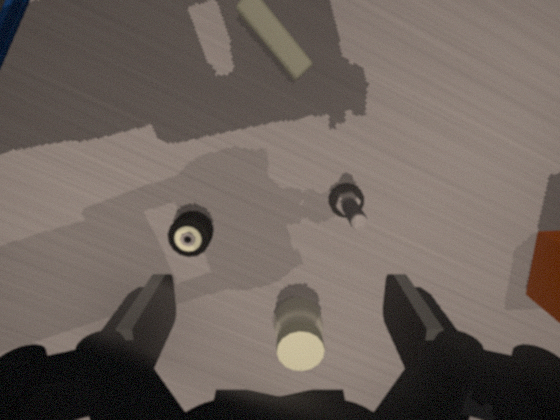

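w5 shows the slim foot's disc at (346,199) and its stud top at (359,218). The pulley is at (190,236), a bottle top at (300,350), and the door pull's top runs from (247,3) to (303,70).

Run:
```python
from h import *
W1,W5,T,S=saved('w1'),saved('w5'),cam('top'),cam('side')
print('disc',onz(W5,(346,199),7),'studtop',onz(W5,(359,218),62),'disc tri',tri((T,(453,205.5)),(S,(385.7,296)),(W5,(346,199))))
print('bottle',tri((W5,(300,350)),(S,(356,311)),(T,(467,258))))
t=rel([479,-403,110]);print(t)
a,b=onz(W5,(247,3),30),onz(W5,(303,72),30);print('handle',a,b,(a+b)/2,np.arctan2(*(a-b)[1::-1]))
p=[onz(T,(375+u/4,150+v/4),30) for u,v in((77,50),(177,93))];print(p)
```

```text
disc [ 479.92382653 -395.84886121    7.        ] studtop [ 481.56469379 -395.21210225   62.        ] disc tri [ 478.26535769 -398.22472225    5.30973626]
bottle [ 346.20425704 -411.21928849   48.6153821 ]
[-0.38606573  1.33320508  1.64972979]
handle [ 583.58534546 -256.00154111   30.        ] [ 558.93173777 -312.40850794   30.        ] [ 571.25854161 -284.20502452   30.        ] 1.1587496185101265
[array([ 581.19894176, -253.59102692,   30.        ]), array([ 553.70451136, -313.24076124,   30.        ])]
```

>>> arm_command:
  steps:
    - [[1, -0.15, 0.6, 0, 0, 0, 0], [1, -0.14, 0.6, 0.3, 0, 0, 0], [1, 0, 0, 0.9, 0, 0, 0], [1, 0, 0, 0.9, 0, 0, 0], [1, 0, 0, 0.83, 0, 0, 0], [0, 0, 0, 0, 0, 0, 0], [0, 0, 0, 0, 0, 0, 0], [0, 0, 0, 0, 0, 0, 0]]
  squeeze: 40

```text
time_s: 9.07
eef_pos: [481.3, -396.4, 48.5]
ee_rot: [0.001, 0.976, 0.216, 0.001]
force: [0.5, -0.6, -1.0]
grip_width: 0.375
grip_force: 0.0
```

>>> arm_command:
  steps:
    - [[0, 0, 0, 0, 0, 0, 0], [0, 0, 0, 0, 0, 0, 0], [0, 0, 0, 0, 0, 0, 0], [0, 0, 0, 0, 0, 0, 0]]

```text
time_s: 9.57
eef_pos: [480.9, -396.3, 47.7]
ee_rot: [0.001, 0.976, 0.216, 0.0]
force: [-0.7, 1.5, 6.6]
grip_width: 0.136
grip_force: 38.9
```

>>> arm_command:
  steps:
    - [[0, 0, 0, -0.5, 0, 0, 0], [0, 0, 0, -0.9, 0, 0, 0], [0, 0.3, -0.6, -0.2, 0, 0, 0], [0, 0.5, -0.97, 0, 0, 0, 0], [0, 0.5, -0.97, 0, 0, 0, 0], [0, 0.5, -0.97, 0, 0, 0, 0], [0, 0.5, -0.97, 0, 0, 0, 0], [0, 0.5, -0.97, 0, 0, 0, 0]]

```text
time_s: 10.58
eef_pos: [492.5, -88.2, 126.6]
ee_rot: [0.0, 0.976, 0.216, 0.0]
force: [0.8, 0.0, -1.7]
grip_width: 0.136
grip_force: 39.3
```

>>> arm_command:
  steps:
    - [[0, 0.5, -0.97, 0, 0, 0, 0], [0, 0.5, -0.97, 0, 0, 0, 0], [0, 0.3, -0.6, 0, 0, 0, 0], [0, 0.2, -0.25, 0, 0, 0, 0], [0, 0, 0, 0, 0, 0, 0], [0, 0, 0, 0, 0, 0, 0]]

```text
time_s: 11.32
eef_pos: [502.0, 67.2, 126.3]
ee_rot: [0.0, 0.977, 0.215, -0.0]
force: [0.2, -0.9, -1.4]
grip_width: 0.133
grip_force: 39.3
```

Run:
```python
from h import *
s,im=snap('side','s2');print(s['eef_pos'],s['ee_rot'].round(4),s['grip_width'],(rel([501,69,60])).round(3),s['force'])
s,i2=snap('wrist','w6')
cv2.imwrite('pics/c5.png',np.hstack([crop(im,210,140,130,130,3),cv2.resize(i2,(520,390))])[:, :800])
```

```text
[502.04672497  67.18394223 126.25852824] [ 1.000e-04  9.766e-01  2.151e-01 -1.000e-04] 0.13290253061381008 [-0.003 -0.043  1.326] [ 0.2098568  -0.879093   -1.39440774]
```

View pics/c5.png

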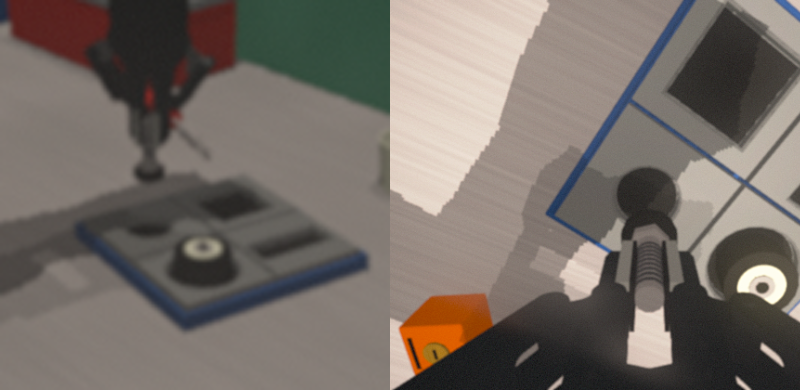

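The roller sits flat in its nest, and the foot hangs upright from the stud over the small nest. I'll lower it.

>>> arm_command:
  steps:
    - [[0, 0, -0.04, 0.6, 0, 0, 0], [0, 0, 0, 0.5, 0, 0, 0], [0, 0, 0, 0.15, 0, 0, 0], [0, 0, 0, 0.06, 0, 0, 0], [0, 0, 0, 0, 0, 0, 0]]

```text
time_s: 12.05
eef_pos: [501.5, 69.9, 61.4]
ee_rot: [0.0, 0.976, 0.216, 0.001]
force: [0.1, -0.5, -1.0]
grip_width: 0.133
grip_force: 39.3
```

>>> arm_command:
  steps:
    - [[0, 0, 0, 0.03, 0, 0, 0], [0, 0, 0, 0, 0, 0, 0], [0.4, 0, 0, 0, 0, 0, 0], [0.4, 0, 0, 0, 0, 0, 0], [0.4, 0, 0, -0.5, 0, 0, 0], [0.6, 0, 0, -0.9, 0, 0, 0], [1, 0, 0, -0.9, 0, 0, 0]]

```text
time_s: 12.92
eef_pos: [500.9, 70.1, 175.6]
ee_rot: [-0.0, 0.976, 0.216, -0.0]
force: [0.9, 0.1, 0.3]
grip_width: 0.795
grip_force: 0.0
```

Run:
```python
from h import *
W2,W3=saved('w2'),saved('w3')
# box top corners from c3 crop at z=42
for n,C,ox,oy,pts in(('w3',W3,160,220,((300,293),(132,340),(240,145))),('w2',W2,-100,60,((472,350),(662,288),(560,70)))):
    P=np.array([onz(C,(ox+u/4,oy+v/4),42) for u,v in pts]);print(n,P[:,:2].round(1).tolist())
    for i,j in((0,1),(0,2),(1,2)): d=P[j]-P[i];print(i,j,np.hypot(*d[:2]).round(1),np.degrees(np.arctan2(d[1],d[0])).round(1))
s=sense();print(s['eef_pos'],rel([419,288,160],s).round(2),s['joints'])
```

```text
w3 [[417.1, 253.9], [385.4, 288.7], [450.1, 284.0]]
0 1 47.0 132.3
0 2 44.6 42.3
1 2 64.8 -4.2
w2 [[384.5, 288.4], [416.6, 252.7], [452.8, 284.4]]
0 1 47.9 -48.1
0 2 68.3 -3.3
1 2 48.1 41.2
[500.87598643  70.11436049 175.63571662] [ 0.35 -4.64  0.31] [-9.29509937e-02  3.38249968e-01  1.65456333e+00  7.25338580e-06
  1.14914371e+00  1.04304710e+00]
```

The box's sides lie at 42° and -48°, with its centre at (418.5,287). I'll move over it and turn the closing axis to -48°.

>>> arm_command:
  steps:
    - [[1, 0.07, -0.93, 0, 0, 0, 0], [1, 0.07, -0.93, 0, 0, 0, 0], [1, 0.07, -0.93, 0, 0, 0, 0], [1, 0.07, -0.93, 0, 0, 0, 0], [1, 0.07, -0.92, 0, 0, 0, 0], [1, 0, 0, 0, 0, 0, -1], [1, 0, 0, 0, 0, 0, -1], [1, 0, 0, 0, 0, 0, 0]]

```text
time_s: 13.92
eef_pos: [419.2, 287.9, 174.3]
ee_rot: [-0.0, 0.933, 0.359, -0.0]
force: [0.3, -0.4, 0.7]
grip_width: 0.998
grip_force: 0.0
```

Run:
```python
from h import *
s,im=snap('wrist','w7');np.save('w7.npy',np.r_[s['eef_pos'],s['ee_rot']])
r=rot(s);print(s['eef_pos'],np.degrees(np.arctan2(r[1,1],r[0,1])),rel([418.5,287,70],s).round(3))
C=cam('wrist',s);print(proj(C,[418.5,287,43]))
hsv=cv2.cvtColor(im,cv2.COLOR_BGR2HSV);m=cv2.inRange(hsv,(12,120,90),(30,255,255));n,_,st,c=cv2.connectedComponentsWithStats(m)
for i in range(1,n):
    if st[i,4]>80: print(st[i],c[i],onz(C,c[i],43))
cv2.imwrite('pics/c6.png',im)
```

```text
[419.15203627 287.93696145 174.32086643] -47.967293279166356 [-0.022  0.005  2.086]
[279.27441122 202.3479879 ]
[265 189  26  25 444] [277.18918919 201.2545045 ] [418.09331874 288.73534227  43.        ]
[ 174  243   76   86 3558] [211.6183249  284.26869028] [330.20304395 281.17338221  43.        ]
[ 272  313   66   78 3129] [303.78779163 355.75391499] [328.78956728 177.50847445  43.        ]
```

View pics/c6.png

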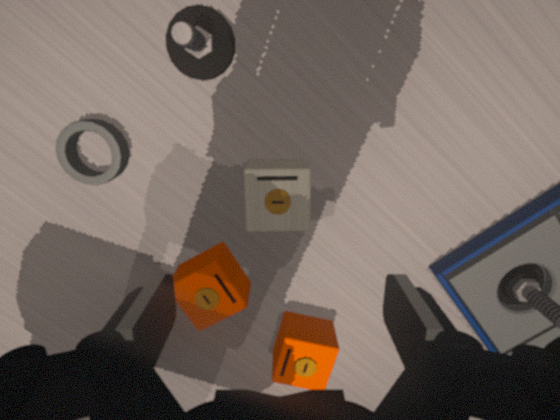

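The aluminium box is square to the fingers, with its lock at (277,201), measured at (418,288.7). The foot stands in the small nest. I'll go down on the box.

>>> arm_command:
  steps:
    - [[1, 0, 0, 0.9, 0, 0, 0], [1, 0, 0, 0.9, 0, 0, 0], [1, 0, 0, 0.8, 0, 0, 0], [1, 0, 0, 0.3, 0, 0, 0], [1, 0, 0, 0, 0, 0, 0], [0.2, 0, 0, 0, 0, 0, 0], [0.2, 0, 0, 0, 0, 0, 0], [0.2, 0, 0, 0, 0, 0, 0]]
  squeeze: 50

```text
time_s: 14.98
eef_pos: [419.9, 288.2, 30.7]
ee_rot: [-0.0, 0.933, 0.359, 0.001]
force: [-0.5, 0.2, 4.8]
grip_width: 0.573
grip_force: 52.6
```

>>> arm_command:
  steps:
    - [[0.2, 0, 0, 0, 0, 0, 0], [0.2, 0, 0, 0, 0, 0, 0], [0.2, 0, 0, 0, 0, 0, 0]]

```text
time_s: 15.35
eef_pos: [419.9, 288.2, 30.6]
ee_rot: [-0.0, 0.933, 0.359, 0.001]
force: [-1.1, -0.4, 7.2]
grip_width: 0.577
grip_force: 52.6
```

>>> arm_command:
  steps:
    - [[0.2, 0, 0, -0.5, 0, 0, 0], [0.2, 0, 0, -0.9, 0, 0, 0], [0.2, -0.05, 0.7, -0.4, 0, 0, 0], [0.2, -0.08, 0.99, 0, 0, 0, 0], [0.2, -0.08, 0.99, 0, 0, 0, 0], [0.2, -0.08, 0.99, 0, 0, 0, 0], [0.2, -0.08, 0.99, 0, 0, 0, 0], [0.2, -0.08, 0.99, 0, 0, 0, 0]]

```text
time_s: 16.35
eef_pos: [592.6, 61.8, 119.5]
ee_rot: [-0.0, 0.933, 0.359, -0.0]
force: [1.1, 1.0, -3.2]
grip_width: 0.575
grip_force: 54.0
```

>>> arm_command:
  steps:
    - [[0.2, -0.02, 0.29, 0, 0, 0, 0], [0.2, 0, 0, 0, 0, 0, -1], [0.2, 0, 0, 0, 0, 0, -1], [0.2, 0, 0, 0, 0, 0, -1], [0.2, 0, 0, 0, 0, 0, -1], [0.2, 0, 0, 0, 0, 0, -0.42], [0.2, 0, 0, 0, 0, 0, 0], [0.2, 0, 0, 0, 0, 0, 0]]

```text
time_s: 17.35
eef_pos: [600.7, 52.1, 119.3]
ee_rot: [-0.0, 0.766, 0.643, -0.0]
force: [-0.0, -0.0, -3.4]
grip_width: 0.577
grip_force: 54.1
```

Run:
```python
from h import *
s,im=snap('wrist','w8');np.save('w8.npy',np.r_[s['eef_pos'],s['ee_rot']])
r=rot(s);print(s['eef_pos'],np.degrees(np.arctan2(r[1,1],r[0,1])),rel([601,51.5,45],s).round(3),s['grip_width'],s['time_s'])
s2,i2=snap('side','s3')
cv2.imwrite('pics/c7.png',np.hstack([crop(i2,210,140,130,130,3),cv2.resize(im,(520,390))])[:, :800])
```

```text
[600.65544304  52.1266427  119.31738208] -9.96493133437636 [-0.011  0.009  1.486] 0.5769414430987096 17.35
```

View pics/c7.png

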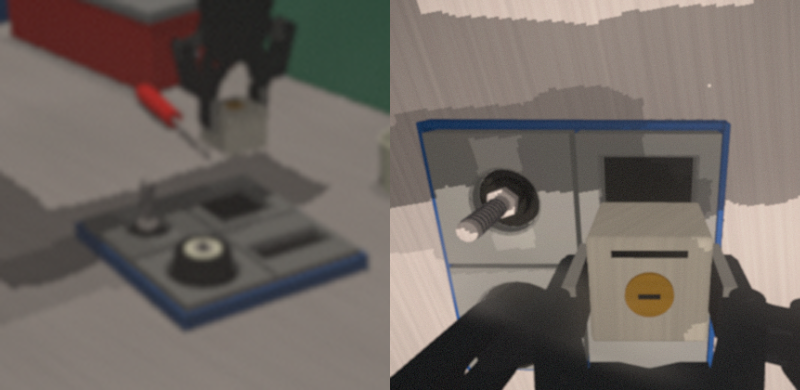

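The box is level and square with its nest, and the foot and the roller stand in theirs. I'll lower the box.

>>> arm_command:
  steps:
    - [[0.2, 0, 0, 0.7, 0, 0, 0], [0.2, 0, 0, 0.6, 0, 0, 0], [0.2, 0, 0, 0.15, 0, 0, 0], [0.2, 0, 0, 0.06, 0, 0, 0], [0.2, 0, 0, 0, 0, 0, 0]]

```text
time_s: 18.08
eef_pos: [601.5, 51.7, 44.8]
ee_rot: [0.001, 0.766, 0.643, 0.001]
force: [-0.5, -0.4, -4.4]
grip_width: 0.571
grip_force: 53.9
```

>>> arm_command:
  steps:
    - [[0.2, 0, 0, 0.04, 0, 0, 0], [0.2, 0, 0, 0, 0, 0, 0], [0.8, 0, 0, 0, 0, 0, 0], [0.8, 0, 0, 0, 0, 0, 0], [0.8, 0, 0, -0.4, 0, 0, 0], [1, 0, 0, -0.9, 0, 0, 0], [1, 0, 0, -1, 0, 0, 0]]

```text
time_s: 18.95
eef_pos: [600.6, 51.8, 157.8]
ee_rot: [-0.0, 0.766, 0.643, -0.0]
force: [0.2, -0.4, -0.1]
grip_width: 1.002
grip_force: 0.0
```

Run:
```python
from h import *
s=sense();print(s['eef_pos'],rel([540,-285,160],s).round(2),rel([570,-284,160],s).round(2),s['joints'].round(2),s['force'])
```

```text
[600.59699021  51.75282352 157.8420372 ] [-6.84 -0.03 -0.04] [-6.72  0.55 -0.04] [-0.11  0.56  1.37  0.    1.22  0.06] [ 0.17346244 -0.42741842 -0.14845224]
```

>>> arm_command:
  steps:
    - [[1, -0.96, 0.08, 0, 0, 0, 0], [1, -0.96, 0.08, 0, 0, 0, 0], [1, -0.96, 0.08, 0, 0, 0, 0], [1, -0.96, 0.08, 0, 0, 0, 0], [1, -0.96, 0.08, 0, 0, 0, 0], [1, -0.96, 0.08, 0, 0, 0, 0], [1, -0.96, 0.08, 0, 0, 0, 0], [1, 0, 0, 0, 0, 0, 0.83]]

```text
time_s: 19.95
eef_pos: [569.8, -287.3, 156.5]
ee_rot: [0.0, 0.806, 0.592, -0.0]
force: [0.0, 0.6, -0.7]
grip_width: 0.997
grip_force: 0.0
```

>>> arm_command:
  steps:
    - [[1, 0, 0, 0, 0, 0, 0.83], [1, 0, 0, 0, 0, 0, 0], [1, 0, 0, 0, 0, 0, 0]]

```text
time_s: 20.32
eef_pos: [570.7, -283.9, 156.9]
ee_rot: [0.0, 0.839, 0.544, 0.0]
force: [0.5, 0.1, -0.6]
grip_width: 1.002
grip_force: 0.0
```

Run:
```python
from h import *
s,im=snap('wrist','w9');np.save('w9.npy',np.r_[s['eef_pos'],s['ee_rot']])
r=rot(s);print(s['eef_pos'],np.degrees(np.arctan2(r[1,1],r[0,1])),s['time_s'])
C=cam('wrist',s);x=[proj(C,[571+34*a*np.cos(1.15)-9*b*np.sin(1.15),-284+34*a*np.sin(1.15)+9*b*np.cos(1.15),30]) for a,b in((1,1),(1,-1),(-1,-1),(-1,1))];print(np.round(x))
```

```text
[ 570.71448351 -283.93168     156.86514591] -24.02938381813393 20.325
[[266. 157.]
 [292. 157.]
 [291. 245.]
 [267. 245.]]
```

View pics/w9.png

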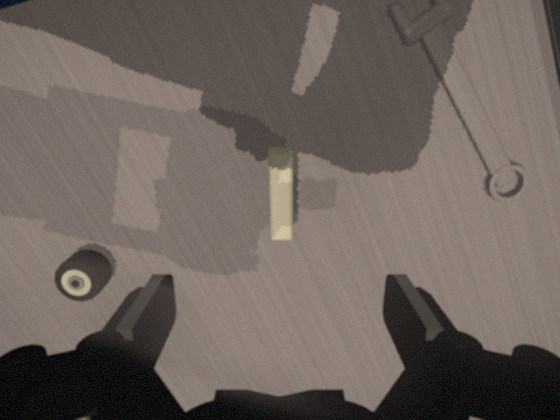

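w9 shows the door pull upright and in line with the fingers, its top centred at about (281,197). That is about 3 mm ahead of the tool. I'll go down on it.

>>> arm_command:
  steps:
    - [[1, 0.05, 0.03, 0.8, 0, 0, 0], [1, 0, 0, 0.9, 0, 0, 0], [1, 0, 0, 0.7, 0, 0, 0], [1, 0, 0, 0.18, 0, 0, 0], [0.1, 0, 0, 0, 0, 0, 0], [0.1, 0, 0, 0, 0, 0, 0], [0.1, 0, 0, 0, 0, 0, 0], [0.1, 0, 0, 0, 0, 0, 0]]
  squeeze: 40

```text
time_s: 21.38
eef_pos: [573.4, -282.6, 28.7]
ee_rot: [0.001, 0.84, 0.543, 0.0]
force: [-0.7, 0.8, 2.3]
grip_width: 0.195
grip_force: 40.3
```

>>> arm_command:
  steps:
    - [[0.1, 0, 0, 0, 0, 0, 0], [0.1, 0, 0, 0, 0, 0, 0], [0.1, 0, 0, 0, 0, 0, 0], [0.1, 0, 0, 0, 0, 0, 0]]

```text
time_s: 21.88
eef_pos: [573.4, -282.6, 28.7]
ee_rot: [0.001, 0.84, 0.543, 0.0]
force: [-1.0, 1.1, 6.4]
grip_width: 0.196
grip_force: 40.8
```

>>> arm_command:
  steps:
    - [[0.1, 0, 0, -0.6, 0, 0, 0], [0.1, 0, 0, -0.9, 0, 0, 0], [0.1, 0.87, -0.34, -0.2, 0, 0, 0], [0.1, 0.87, -0.34, 0, 0, 0, 0], [0.1, 0.87, -0.34, 0, 0, 0, 0], [0.1, 0.87, -0.34, 0, 0, 0, 0], [0.1, 0.87, -0.34, 0, 0, 0, 0], [0.1, 0, 0, 0, 0, 0, 0.98]]

```text
time_s: 22.88
eef_pos: [584.4, -46.1, 112.7]
ee_rot: [-0.0, 0.877, 0.48, -0.0]
force: [0.2, -0.5, -0.9]
grip_width: 0.199
grip_force: 40.0
```

>>> arm_command:
  steps:
    - [[0.1, 0, 0, 0, 0, 0, 0.98], [0.1, 0, 0, 0, 0, 0, 0.98], [0.1, 0, 0, 0, 0, 0, 0.98], [0.1, 0, 0, 0, 0, 0, 0.98], [0.1, 0, 0, 0, 0, 0, 0.98], [0.1, 0, 0, 0, 0, 0, 0.98], [0.1, 0, 0, 0, 0, 0, 0.98], [0.1, 0, 0, 0, 0, 0, 0.98]]

```text
time_s: 23.88
eef_pos: [584.5, -49.1, 112.6]
ee_rot: [-0.0, 0.996, -0.089, -0.0]
force: [-0.0, -0.0, -1.4]
grip_width: 0.202
grip_force: 40.0
```

>>> arm_command:
  steps:
    - [[0.1, 0, 0, 0, 0, 0, 0], [0.1, 0, 0, 0, 0, 0, 0]]

```text
time_s: 24.12
eef_pos: [584.5, -49.1, 112.7]
ee_rot: [-0.0, 0.996, -0.086, -0.0]
force: [-0.0, 0.1, -0.5]
grip_width: 0.196
grip_force: 40.0
```

Run:
```python
from h import *
s,im=snap('wrist','w10');np.save('w10.npy',np.r_[s['eef_pos'],s['ee_rot']])
r=rot(s);print(s['eef_pos'],np.degrees(np.arctan2(r[1,1],r[0,1])),rel([583.5,-49,41],s).round(3),s['grip_width'],s['time_s'])
s2,i2=snap('side','s4')
cv2.imwrite('pics/c8.png',np.hstack([crop(i2,230,140,130,130,3),cv2.resize(im,(520,390))])[:, :800])
```

```text
[584.54612408 -49.12737813 112.72196871] -99.81851166074375 [-2.100e-02  1.000e-03  1.434e+00] 0.1963227531493893 24.125
```

View pics/c8.png

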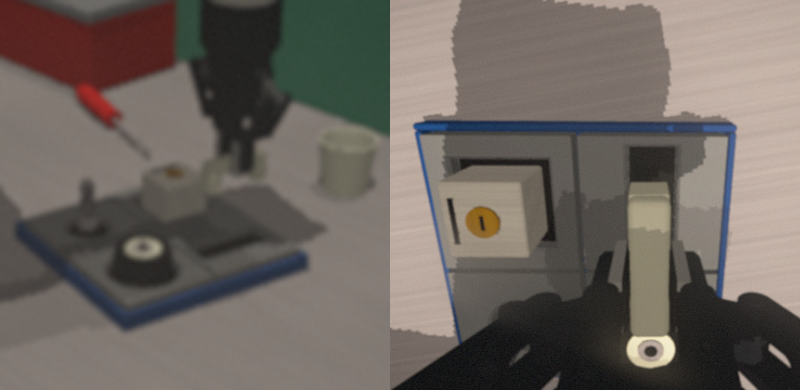

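The box sits in the square nest, and the door pull is level, in line with the slot and 2.6 mm ahead. I'll correct that and lower it.

>>> arm_command:
  steps:
    - [[0.1, -0.07, 0, 0.6, 0, 0, 0], [0.1, 0, 0, 0.55, 0, 0, 0], [0.1, 0, 0, 0.2, 0, 0, 0], [0.1, 0, 0, 0.04, 0, 0, 0], [0.1, 0, 0, 0, 0, 0, 0]]

```text
time_s: 24.85
eef_pos: [581.7, -48.7, 44.2]
ee_rot: [0.0, 0.996, -0.087, 0.001]
force: [-0.2, -0.3, -0.4]
grip_width: 0.201
grip_force: 40.0
```

>>> arm_command:
  steps:
    - [[0.1, 0, 0, 0.05, 0, 0, 0], [0.1, 0, 0, 0, 0, 0, 0], [0.4, 0, 0, 0, 0, 0, 0], [0.4, 0, 0, 0, 0, 0, 0], [0.4, 0, 0, -0.5, 0, 0, 0], [0.6, 0, 0, -0.9, 0, 0, 0], [0.6, 0, 0, -1, 0, 0, 0], [0.6, -0.5, 0, -1, 0, 0, 0]]

```text
time_s: 25.85
eef_pos: [556.7, -44.4, 212.4]
ee_rot: [0.0, 0.996, -0.087, 0.0]
force: [0.3, 1.0, 0.8]
grip_width: 0.599
grip_force: 0.0
```

>>> arm_command:
  steps:
    - [[1, -0.9, 0, -0.3, 0, 0, 0], [1, -0.9, 0, 0, 0, 0, 0], [1, 0, 0, 0, 0, 0, 0], [1, 0, 0, 0, 0, 0, 0]]

```text
time_s: 26.35
eef_pos: [468.5, -28.8, 226.2]
ee_rot: [0.0, 0.996, -0.087, 0.001]
force: [-0.2, -1.9, 0.4]
grip_width: 0.996
grip_force: 0.0
```

Run:
```python
from h import *
s,im=snap('wrist','w11');print(s['eef_pos'],s['time_s'])
s2,i2=snap('side','s5');_,i3=snap('top','t5')
cv2.imwrite('pics/c9.png',np.hstack([np.vstack([crop(i2,230,140,130,100,2),crop(i3,220,120,130,110,2)]),im[:420,:540]]))
```

```text
[468.51745565 -28.83805936 226.17471702] 26.35
```

View pics/c9.png

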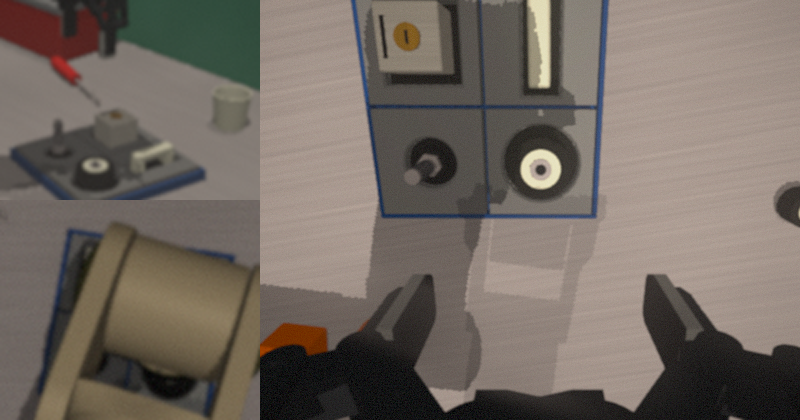

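All four are in their nests, upright and level: roller, foot, box and door pull.

```bash
python3 -c "
from rig import *
print(finish_job())"
```

```text
the job is handed in; nothing more can be done
None
```

The roller, slim foot, coin box and white door pull are each in their nests, placed in the order asked and handed in at about 26 s, with the pulley and wide foot never touched; I viewed 16 pictures, two over the limit of 14.

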